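Fetch the parts basket from the deep dip tank with the hook rod

TASK

Take the hook rod from its stand and use it to free the small parts basket from the hanger deep inside the narrow dip tank: lift the basket's bar gently until you feel it meet the guard above it, draw it out of the hanger right over to the robot's side of the tank, and lift it out. Set the basket down gently and upright, flat inside the wooden tray, then hang the rod back in its stand as it was. Touch the basket only with the rod, never pull or press hard, keep it upright, and leave the other things on the bench where they are.

Things in the scene. Friction and masses are not known exactly. Their poses are not given: they have to be found in the camera images.
- tank: Fixed open-topped narrow steel tank, drained and empty but for the basket on its hanger. Outside 106 mm (x) by 80 mm (y) by 145 mm high, inside 100 by 74 mm, walls 3 mm. Origin: centre of its underside; its -x side faces the robot. Inside at the +x wall is a fixed dark steel hanger: two C-shaped prongs, each 5 mm wide, with 24 mm free between them, open towards -x.
- tank_mouth (a point): Centre of the tank's mouth, level with the rim, 145 mm above the bench. The hanger: the bar lies on a rest in each prong behind an upturned lip, 4 to 18 mm higher than the bar's underside (differs each time; must be felt). A rigid guard 8 mm above each lip stops the bar; held up against it, the bar slides out over the lip. Drawn 18 mm to -x it is off the lip; the tray under it clears the prongs for lifting from 36 mm on.
- basket: Small loose steel parts basket, 0.10 to 0.21 kg: an open tray 38 mm (x) by 54 mm (y) by 14 mm high with a rigid upright hoop in its y-z plane. Origin: centre of the underside. At the start it hangs by the hoop's bar on the hanger in the tank, its axes along the tank's. A plate of the hanger stands 21 mm to +x of the bar.
- basket_bar (a point): Middle of the hoop's top bar (6 mm thick, along the basket's y, 48 mm long), 53 mm above the basket's underside. This middle part, between the two prongs, is where the hook goes.
- rod: Loose upright hook rod, 0.12 kg. Origin on its axis at the underside of the steel collar (32 mm across, 4 mm thick). Above it a square wooden handle, 20 x 20 mm, from 4 to 64 mm above the origin, faces along the rod's x and y. Below it a 6 mm round shank with a flat hook at its foot, running to the rod's +x. At the start it hangs in the stand, hook within 0.15 rad of the stand's +x.
- rod_hook (a point): Where the bar lies in the hook: 11 mm to the rod's +x of its axis, on the upper face of the hook's floor, 104 mm below the rod's origin. The hook is 10 mm wide (y), its lower face 4 mm under this point; its upturned tip is at x = 19 to 23 mm from the axis, its top 14 mm above this point. The shank's face is at x = 3 mm.
- stand: Fixed stand for the rod. Origin: underside, straight below the hanging rod's axis. Base plate 110 x 90 x 8 mm, post at x = 46 to 62 mm, and a fork of two level prongs along x, from x = -25 mm to the post, 12 mm apart, open to -x. The collar rests on the prongs, the shank between them; the rod goes in and out along x with the collar lifted a few mm.
- stand_seat (a point): Point on the fork, level with the prongs' tops, where the rod's origin is when it hangs: 150 mm above the stand's origin (and the bench).
- tray: Fixed shallow wooden tray 150 mm (x) by 130 mm (y), 16 mm high, walls and floor 6 mm thick. Origin: centre of its underside; floor 6 mm above the bench.
- hammer: Bystander: hammer lying on the bench.
- screwdriver: Bystander: screwdriver lying on the bench.
- tape_roll: Bystander: paper tape roll, 72 mm across, 25 mm high.
- jar: Bystander: closed glass jar, 56 mm across, 75 mm high.
- offcut: Bystander: wooden offcut 90 x 45 x 20 mm.
- squeeze_clamp: Bystander: small bar clamp, 130 mm long, lying flat.
- tape_measure: Bystander: tape measure, 65 x 35 x 60 mm.
There are look-alikes about, which are no part of the job. Several things have the shape of the tray; the one meant has the colours described above.

How it is judged:
By the outcome, as a careful person would: the job done as asked, in the order asked, and still so for the second after the job is handed in, with the robot touching nothing.
It also fails if it takes over 70 s, if anything falls off the work surface, if the arm or the gripper's body presses on something with over 40 N, if the wrist force passes 120 N, or if a joint passes its speed limit or range.

ROBOT

A 6-joint arm with a two-finger parallel gripper is mounted at the origin on the work surface. World frame = base frame: x ahead of the robot, y to its left, z up, the work surface at z = 0. Lengths are in mm, angles in rad, forces in N, time in s.
With the tool pointing down it reaches from about 350 to 925 mm from the base axis. Payload 6.4 kg.
Tool frame: the origin (TCP) lies at the very end of the fingers, on their centre line; the grasp point (between the pads) lies env.grip_point_offset behind it (env.grip_point_offset is the distance from the TCP to the grasp point, in mm); z points along the fingers, y is the line along which they close (so a half turn about z gives the same grasp; the last joint's range is limited). The gripper opens to 94 mm and grips with 3 to 60 N. Pads are 16 mm wide; open, the fingers measure 119 mm over their backs; the gripper's body (75 mm by 177 mm) begins 78 mm behind the grasp point.
Start: joints at [-1.39, 0.245, 1.558, -0, 1.339, -0.174], TCP at [225.817, -609.525, 182.155] pointing down, gripper open.
Joint ranges: [-3.13, 3.13], [-1.02, 2.26], [0.13, 2.54], [-0.95, 4.09], [0.21, 2.88], [-2.74, 2.74]. Speed limits (rad/s): [2.57, 2.57, 3.14, 3.14, 3.14, 3.14].

INTERFACE

Orientations are given as a unit quaternion [x, y, z, w].
In Python, from plant import env gives the robot as it stands.
- The arm moves only by the tool drive_tool, never from a script. Its argument "steps" is a list of rows, each a list of 2 entries, a list of its own where there are three numbers: the shift along the tool's x, y, z in m, then the turn about the tool's z in rad. In form: [[[x, y, z], twist], ...]. A call has 1 to 5 rows; each row is the pose to reach, as a shift and turn from the pose commanded when the call began, along the tool's axes at that moment; what a row does not reach only later rows make up. A row lasts 1/8 s, in which the tool goes at most 62.5 mm and 10.7 degrees, less where a joint would pass 70% of its speed; a pose out of reach is approached as far as the arm can. A call with a gripper value outside its range is refused whole. "fingers" is the finger opening in m, from 0 to 0.094, set as the call begins (left out, the last holds). The fingers move at their own pace and stop on an object; "squeeze" is the grip in N (left out, the last holds). Time passes only in rows, so rows that repeat a pose let the fingers close. It gives the time, the measured TCP pose, the force, the opening and the grip force at its end, in the units of the state.
- env.get_state(): the state, without advancing time (a new reading comes with each control period).
- env.get_image(name): name is "scene" or "top" or "wrist"; returns a dict with "frame" (400x640x3 uint8, blue, green, red), "range_z" (400x640 float32, mm along the optical axis (not along the pixel's ray), 0 where there is no reading), "fx", "fy", "cx", "cy" (pixels), "world_from_camera" (4x4, takes a point from camera to world coordinates); the wrist camera has in their place "hand_eye" (4x4, takes a point from camera to tool coordinates, whose origin is the TCP and whose axes are the flange's). Camera axes: x right, y down, z forward; pixel columns grow to the right and rows downward; lengths in mm; the calibration is good to about 2 mm. A picture is of the moment at which its call begins: read the wrist's pose just before it.
- env.job_done(): hands the job in; it is judged then, once.
Trained networks look in the newest picture that a camera, given by its name, has taken for a name from the list of things; names that differ only in an ending like _2 or _b are one class to them, and where a whole thing is asked for, a point or a joint stands for the part that bears it (a point fixed in the world has none). Each returns a list of dicts, best first, with "p" (0 to 1); they miss things now and then, are a little off and sometimes report something else, mostly with a low value. They report only what shows in the picture. A call takes as long as a camera call. They do not tell look-alikes from the thing itself.
- env.find_in(thing, camera): "extent" ([centre column, centre row, width, height] in pixels, round what is visible of it).
- env.cut_out(thing, camera): "mask" (400x640 bool, what is visible of it) and "extent" ([centre column, centre row, width, height] in pixels, round what is visible of it).
- env.spot_point(thing, camera): "location" ([column, row] in pixels: a listed point, or the origin of a listed thing).
The state is a dict: "time_s": time; "joint_positions": joint angles; "joint_velocities": joint speeds; "effort": joint torques, N m; "ee_pos": TCP position; "tcp_rot": TCP orientation; "contact_force": force on the tool from outside, world axes, zero at the start; "torque": the same for the moment, N m; "opening": opening from 0.0 (shut) to 1.0 (fully open); "grasp_force": force on a finger pad.
Only numpy, scipy, OpenCV 4.12 (cv2) and the standard library are available. Lean on these libraries where they do the work, as an engineer would, in place of code of your own. Each camera call takes 0.05 s, during which the arm holds its last target. There are 200 camera calls.

## Working session

There is one attempt and no reset: what is moved stays moved. The work goes in short steps, Python scripts to look and compute and a tool call to move; the robot and the scene stay as the last step left them, time stands still between calls to the robot, and variables do not carry over. Pictures are saved under pics/ and viewed, at most 10 in all, crops included, and the job is handed in when it is done.

Besides the shell and the picture viewer there is one more tool, called after "Call:" as name([rows], argument=value, ...), one row to a line, values as JSON. drive_tool: Moves the arm, as the interface text tells. Its arguments: {"type":"object","properties":{"steps":{"type":"array","items":{"type":"array"}},"fingers":{"type":"number"},"squeeze":{"type":"number"}},"required":["steps"]}

```bash
mkdir -p pics; cat > h.py <<'E'
import numpy as np, cv2
from plant import env
from scipy.spatial.transform import Rotation as R
def cam(n):
    s=env.get_state(); im=env.get_image(n)
    if 'hand_eye' in im:
        T=np.eye(4);T[:3,:3]=R.from_quat(s['tcp_rot']).as_matrix();T[:3,3]=s['ee_pos'];im['W']=T@np.array(im['hand_eye'])
    else: im['W']=np.array(im['world_from_camera'])
    return im
def cloud(im):
    z=im['range_z'];v,u=np.mgrid[0:400,0:640]
    P=np.stack([(u-im['cx'])*z/im['fx'],(v-im['cy'])*z/im['fy'],z],-1)
    P=P@im['W'][:3,:3].T+im['W'][:3,3]; P[z<=0]=np.nan; return P
def onplane(im,u,v,h):
    d=im['W'][:3,:3]@np.array([(u-im['cx'])/im['fx'],(v-im['cy'])/im['fy'],1]);o=im['W'][:3,3]
    return o+d*(h-o[2])/d[2]
E
python3 - <<'E'
from h import *
s=env.get_state();print(s['tcp_rot'],env.grip_point_offset,s['contact_force'])
H={'tank_mouth':145,'basket_bar':None,'rod':150,'stand':0,'stand_seat':150,'tray':6,'rod_hook':46}
for n in ['top','scene']:
    im=cam(n);P=cloud(im);cv2.imwrite(f'pics/{n}1.png',im['frame'])
    np.savez(f'{n}1.npz',P=P,f=im['frame'])
    print(n,'campos',im['W'][:3,3].round())
    for t,h in H.items():
        for r in env.spot_point(t,n)[:4]:
            u,v=r['location'];print(t,round(r['p'],2),[round(u),round(v)],P[int(v),int(u)].round() , onplane(im,u,v,h).round() if h is not None else '')
E
```

```text
[ 9.84301439e-01  1.76492979e-01 -3.45062626e-06 -9.51822994e-04] 18.8 [ 0.12308758  0.93148726 -0.00277829]
top campos [ 417.  -15. 1187.]
tank_mouth 0.69 [320, 180] [567. -32.  18.] [549. -31. 145.]
basket_bar 0.76 [317, 177] [575. -21.  27.] 
rod 0.61 [201, 200] [495. 256. 173.] [496. 260. 150.]
stand 0.56 [213, 204] [497. 264.   4.] [497. 265.   0.]
stand_seat 0.82 [199, 202] [489. 255. 191.] [491. 264. 150.]
tray 0.93 [400, 293] [ 254. -255.    4.] [ 254. -255.    6.]
tray 0.91 [390, 214] [ 475. -228.   10.] [ 473. -229.    6.]
tray 0.83 [464, 209] [ 487. -437.    6.] [ 487. -437.    6.]
tray 0.64 [210, 198] [513. 263.  46.] [514. 273.   6.]
rod_hook 0.6 [210, 200] [508. 263.  46.] [506. 262.  46.]
rod_hook 0.37 [198, 201] [491. 256. 199.] [501. 296.  46.]
rod_hook 0.36 [319, 174] [574. -26.  75.] [576. -29.  46.]
scene campos [ 931. -589.  971.]
tank_mouth 0.97 [332, 210] [522.   4.  96.] [546. -28. 145.]
tank_mouth 0.52 [428, 239] [744. 148.  11.] [772.  44. 145.]
basket_bar 0.55 [379, 135] [498. 251. 169.] 
basket_bar 0.54 [331, 212] [524.   2.  95.] 
rod 0.79 [380, 136] [501. 252. 166.] [493. 269. 150.]
stand 0.77 [375, 171] [488. 273.   8.] [488. 279.   0.]
stand_seat 0.95 [380, 134] [495. 254. 173.] [485. 277. 150.]
tray 0.9 [194, 244] [ 263. -251.    2.] [ 267. -254.    6.]
tray 0.64 [194, 348] [ 483. -445.    7.] [ 483. -445.    6.]
tray 0.38 [329, 244] [569. -65.  64.] [548. -33.   6.]
rod_hook 0.59 [381, 162] [478. 324.   2.] [502. 280.  46.]
```

View pics/top1.png

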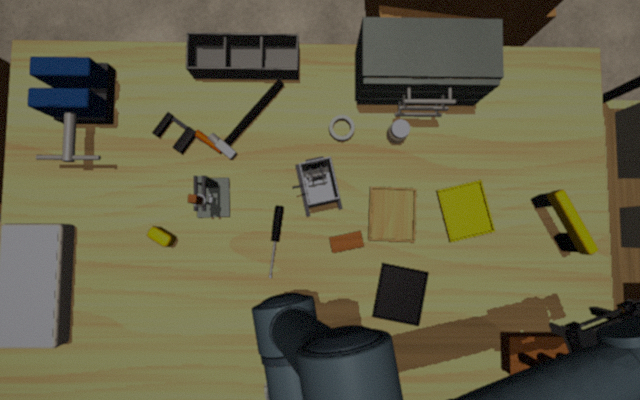

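View pics/scene1.png

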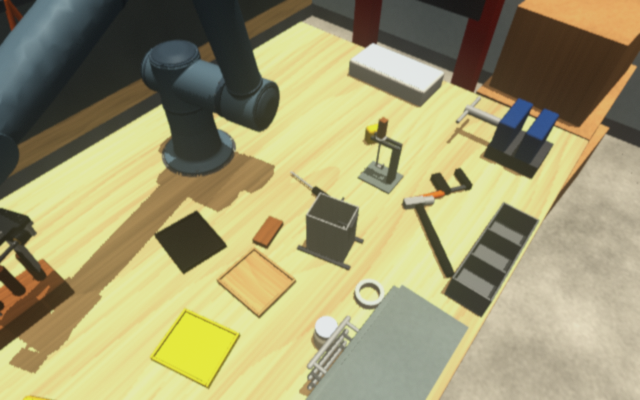

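```bash
python3 - <<'E'
from h import *
for n in ['top','scene']:
    P=np.load(n+'1.npz')['P']; x,y,z=P[...,0],P[...,1],P[...,2]
    # tank rim
    m=(abs(z-145)<5)&(abs(x-549)<90)&(abs(y+31)<80)
    q=P[m][:,:2].astype(np.float32);print(n,'rim',len(q),cv2.minAreaRect(q) if len(q)>5 else '')
    m=(z>204)&(z<225)&(abs(x-495)<60)&(abs(y-258)<60)
    q=P[m][:,:2].astype(np.float32);print('handle top',len(q),np.median(P[m],0) if len(q) else'',cv2.minAreaRect(q) if len(q)>5 else '')
    m=(z>140)&(z<157)&(abs(x-515)<90)&(abs(y-258)<70)
    q=P[m][:,:2].astype(np.float32);print('fork',len(q),cv2.minAreaRect(q) if len(q)>5 else '')
    m=(z>5)&(z<13)&(abs(x-515)<90)&(abs(y-258)<70)
    q=P[m][:,:2].astype(np.float32);print('base',len(q),cv2.minAreaRect(q) if len(q)>5 else '')
    for c in [(254,-255),(473,-229),(487,-437)]:
        m=(z>11)&(z<21)&(abs(x-c[0])<100)&(abs(y-c[1])<95)
        q=P[m][:,:2].astype(np.float32);print('tray',c,len(q),cv2.minAreaRect(q) if len(q)>5 else '')
E
```

```text
top rim 191 ((549.2156982421875, -26.967308044433594), (106.29263305664062, 79.97985076904297), 12.786920547485352)
handle top 83 [496.56893276 263.52100947 213.07632312] ((496.9354553222656, 264.8246154785156), (20.217641830444336, 19.29806137084961), 89.84750366210938)
fork 299 ((515.782470703125, 264.9019775390625), (87.13138580322266, 30.403038024902344), 2.05708909034729)
base 723 ((524.8309326171875, 265.607666015625), (160.37449645996094, 101.72035217285156), 9.19909381866455)
tray (254, -255) 465 ((253.7415313720703, -253.0929718017578), (131.2288360595703, 149.82937622070312), 78.89627838134766)
tray (473, -229) 503 ((464.46868896484375, -216.1852264404297), (161.92662048339844, 170.24111938476562), 89.21278381347656)
tray (487, -437) 459 ((484.1476135253906, -437.67388916015625), (149.96099853515625, 132.33566284179688), 14.17784595489502)
scene rim 280 ((551.7662963867188, -28.55392837524414), (113.4571762084961, 82.45452117919922), 12.323236465454102)
handle top 62 [498.75423382 257.74425456 212.4019192 ] ((496.44915771484375, 261.8011474609375), (21.051105499267578, 24.046857833862305), 3.1906442642211914)
fork 254 ((515.14013671875, 264.3563232421875), (87.72794342041016, 35.358577728271484), 1.189903736114502)
base 605 ((513.353515625, 255.43663024902344), (149.36224365234375, 109.32825469970703), 0.06564928591251373)
tray (254, -255) 485 ((253.3302459716797, -255.35931396484375), (130.31100463867188, 154.4069366455078), 79.0425796508789)
tray (473, -229) 658 ((463.09918212890625, -218.19668579101562), (164.01405334472656, 172.14646911621094), 87.70069885253906)
tray (487, -437) 751 ((482.5962829589844, -440.35845947265625), (152.48023986816406, 130.66378784179688), 13.759139060974121)
```

The top picture shows the rod and stand at pixel (200,200), the tank at (318,183) turned about 12.8°, and the wooden tray at (391,214). The black tray at (400,293) and the yellow one at (465,210) are look-alikes. The scene picture agrees.

Call:
drive_tool([
  [[0.162,-0.207,-0.12],0.18],
  [[0.162,-0.207,-0.12],0.355],
  [[0.162,-0.207,-0.12],0.355],
  [[0.162,-0.207,-0.12],0.355],
  [[0.162,-0.207,-0.12],0.355],
], fingers=0.06, squeeze=25)

```text
time_s: 1.42
ee_pos: [306.5, -357.4, 304.0]
tcp_rot: [1.0, 0.001, 0.001, 0.001]
contact_force: [-0.4, -0.4, -0.4]
opening: 0.637
grasp_force: 0.0
```

Call:
drive_tool([
  [[0.17,-0.25,-0.08],0],
  [[0.17,-0.25,-0.08],0],
  [[0.17,-0.25,-0.08],0],
  [[0.17,-0.25,-0.08],0],
  [[0.17,-0.31,-0.08],0],
])

```text
time_s: 2.05
ee_pos: [461.1, -98.5, 375.6]
tcp_rot: [1.0, -0.0, 0.001, 0.0]
contact_force: [-0.3, 1.1, 0.4]
opening: 0.638
grasp_force: 0.0
```

```bash
python3 - <<'E'
from h import *
im=cam('wrist');P=cloud(im);cv2.imwrite('pics/w1.png',im['frame']);np.savez('w1.npz',P=P,f=im['frame'])
print(np.array(im['hand_eye']).round(2),env.get_state()['ee_pos'])
for t in ['tank_mouth','basket_bar','basket']:
    for r in env.spot_point(t,'wrist')[:2]:
        u,v=r['location'];print(t,round(r['p'],2),[round(u),round(v)],P[int(v),int(u)].round())
E
```

```text
[[  -0.     -0.97   -0.24   70.45]
 [   1.     -0.      0.      1.37]
 [  -0.     -0.24    0.97 -203.04]
 [   0.      0.      0.      1.  ]] [462.34502569 -92.30432803 377.07787957]
tank_mouth 0.68 [266, 104] [554. -10.  19.]
basket_bar 0.82 [271, 90] [571. -27.  73.]
basket 0.72 [272, 92] [570. -28.  71.]
basket 0.23 [279, 111] [544. -28.   5.]
```

```bash
python3 - <<'E'
from h import *
d=np.load('w1.npz');P=d['P'];x,y,z=P[...,0],P[...,1],P[...,2]
m=(abs(z-145)<4)&(abs(x-549)<90)&(abs(y+31)<80)
q=P[m][:,:2].astype(np.float32);print('rim',len(q),cv2.minAreaRect(q),np.median(z[m]))
c=np.array([549.5,-28]);a=np.radians(12.8);ex=np.array([np.cos(a),np.sin(a)]);ey=np.array([-ex[1],ex[0]])
X=(P[...,:2]-c)@ex;Y=(P[...,:2]-c)@ey
for z0 in range(20,145,5):
    m=(abs(X)<47)&(abs(Y)<34)&(z>=z0)&(z<z0+5)
    if m.sum()>5: print(z0,m.sum(),np.percentile(X[m],[5,25,50,75,95]).round(),np.percentile(Y[m],[5,50,95]).round())
cv2.imwrite('pics/w1c.png',cv2.resize(d['f'][20:180,190:350],None,fx=3.7,fy=3.7,interpolation=cv2.INTER_CUBIC))
E
```

```text
rim 879 ((547.3782958984375, -29.21497344970703), (106.20478820800781, 80.46261596679688), 12.69969654083252) 145.34611879720563
20 135 [ 8. 11. 17. 35. 39.] [-23.  -1.  21.]
25 140 [ 4. 14. 19. 24. 39.] [-26.   1.  14.]
30 136 [ 4.  6. 13. 39. 41.] [-27.  -2.  25.]
45 11 [19. 44. 44. 44. 45.] [-25. -18.  11.]
50 35 [17. 32. 39. 44. 44.] [-23.  -4.  15.]
55 55 [15. 32. 40. 44. 44.] [-24.  11.  16.]
60 22 [13. 19. 31. 44. 44.] [-23.   5.  23.]
65 47 [16. 20. 28. 44. 44.] [-25.   3.  14.]
70 143 [20. 21. 23. 25. 44.] [-24.  -2.  23.]
75 24 [14. 16. 44. 44. 44.] [-21.   4.  18.]
80 21 [32. 44. 44. 44. 44.] [-24.   0.  21.]
85 41 [11. 24. 34. 44. 44.] [-18.   7.  16.]
90 224 [10. 18. 28. 38. 44.] [-18.  -4.  16.]
95 21 [44. 44. 44. 44. 44.] [-20.  -0.  18.]
100 25 [44. 44. 44. 44. 44.] [-23.  -1.  20.]
105 23 [44. 44. 44. 44. 44.] [-20.  -3.  18.]
110 27 [44. 44. 44. 44. 45.] [-24.  -6.  19.]
115 21 [44. 44. 44. 44. 44.] [-19.   0.  19.]
120 30 [44. 44. 44. 44. 45.] [-24.   2.  21.]
125 24 [44. 44. 44. 44. 44.] [-21.  -3.  18.]
130 32 [44. 44. 44. 44. 44.] [-23.  -2.  18.]
135 111 [44. 45. 45. 46. 47.] [-21.  -1.  19.]
```

View pics/w1c.png

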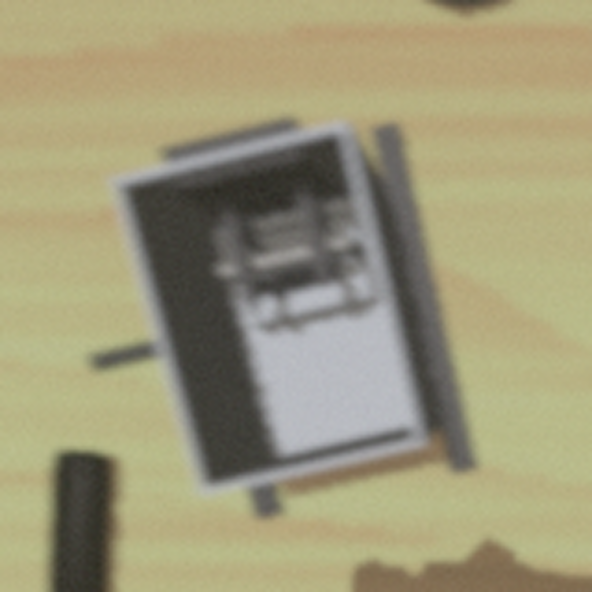

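The crop shows the tank with the bar seen across it at crop pixel (285,262) between the two prongs. The bar is near world (572,-23), with its top at about z = 74.

Call:
drive_tool([
  [[0.02,-0.31,0.05],0],
  [[0.02,-0.31,0.05],0],
  [[0.02,-0.31,0.05],0],
  [[0.02,-0.31,0.05],0],
  [[0.02,-0.31,0.05],0],
])

```text
time_s: 2.88
ee_pos: [480.5, 207.6, 324.4]
tcp_rot: [1.0, -0.002, -0.0, 0.0]
contact_force: [1.3, 0.3, 0.7]
opening: 0.636
grasp_force: 0.0
```

Call:
drive_tool([
  [[0,0,0.0],0],
  [[0,0,0],0],
])

```text
time_s: 3.12
ee_pos: [480.4, 206.0, 324.7]
tcp_rot: [1.0, -0.001, -0.0, 0.0]
contact_force: [-0.3, 0.1, -0.5]
opening: 0.639
grasp_force: 0.0
```

```bash
python3 - <<'E'
from h import *
im=cam('wrist');P=cloud(im);cv2.imwrite('pics/w2.png',im['frame']);np.savez('w2.npz',P=P,f=im['frame'])
print(env.get_state()['ee_pos'],env.get_state()['contact_force'])
x,y,z=P[...,0],P[...,1],P[...,2]
for nm,lo,hi in [('top',209,222),('collar',151,158),('fork',144,150.9),('post',158,205),('base',5,12)]:
    m=(z>lo)&(z<hi)&(abs(x-515)<80)&(abs(y-263)<60)
    q=P[m][:,:2].astype(np.float32);print(nm,len(q),np.median(P[m],0).round(1),cv2.minAreaRect(q) if len(q)>5 else '')
for t in ['rod','rod_hook','stand_seat']:
    for r in env.spot_point(t,'wrist')[:2]:
        u,v=r['location'];print(t,round(r['p'],2),[round(u),round(v)],P[int(v),int(u)].round())
E
```

```text
[480.5794433  205.73029418 325.09712354] [ 0.28312775  0.69006866 -0.3108817 ]
top 450 [496.3 262.6 214.3] ((495.42559814453125, 262.57958984375), (19.332746505737305, 20.205242156982422), 86.63011169433594)
collar 442 [510.3 256.9 152.1] ((514.2366943359375, 263.3127136230469), (86.32312774658203, 29.626243591308594), 3.929424524307251)
fork 581 [528.8 257.4 150.1] ((513.8236694335938, 263.2654724121094), (86.75019073486328, 28.77071189880371), 2.331702470779419)
post 222 [504.4 254.2 183.6] ((499.52679443359375, 257.9698791503906), (26.554691314697266, 13.502996444702148), 40.29647445678711)
base 2594 [520.3 245.8   8.6] ((515.0474853515625, 263.84185791015625), (109.93458557128906, 90.0261459350586), 2.2556984424591064)
rod 0.55 [268, 168] [505. 257. 206.]
rod_hook 0.84 [281, 152] [514. 250. 148.]
stand_seat 0.6 [270, 167] [505. 256. 199.]
```

View pics/w2.png

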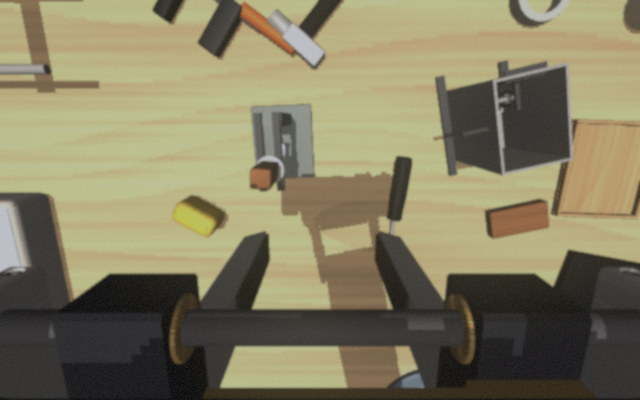

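The stand is at pixel (282,140), with the handle top at (263,176) over its fork. The tape measure lies to its left at (198,215), and the space around the handle is free.

Call:
drive_tool([
  [[0.008,-0.03,0.015],0],
  [[0.015,-0.057,0.04],0],
  [[0.015,-0.057,0.04],0],
  [[0.015,-0.057,0.04],0],
])

```text
time_s: 3.82
ee_pos: [495.5, 263.7, 286.0]
tcp_rot: [1.0, -0.001, 0.001, 0.0]
contact_force: [0.3, -0.8, 0.3]
opening: 0.64
grasp_force: 0.0
```

```bash
python3 - <<'E'
from h import *
im=cam('wrist');P=cloud(im);s=env.get_state();print(s['ee_pos'],s['contact_force'])
x,y,z=P[...,0],P[...,1],P[...,2]
for nm,lo,hi in [('top',209,222),('fork',144,158)]:
    m=(z>lo)&(z<hi)&(abs(x-515)<80)&(abs(y-263)<25)
    q=P[m][:,:2].astype(np.float32);print(nm,len(q),cv2.minAreaRect(q))
    # hull-based rect area fits by yaw
m=(z>209)&(z<222)&(abs(x-495)<20)&(abs(y-263)<20);q=P[m][:,:2]
for a in range(-10,11,2):
    r=np.radians(a);u=q@[np.cos(r),np.sin(r)];v=q@[-np.sin(r),np.cos(r)]
    print(a,np.ptp(np.percentile(u,[1,99])).round(2),np.ptp(np.percentile(v,[1,99])).round(2))
E
```

```text
[495.61899665 263.77162387 286.44623466] [ 0.31356723  0.4168886  -0.42238703]
top 555 ((495.5146789550781, 263.0549621582031), (19.91408920288086, 20.11136817932129), 85.04627227783203)
fork 1139 ((514.05615234375, 263.60662841796875), (86.61561584472656, 30.693523406982422), 1.683192253112793)
-10 20.12 19.69
-8 19.75 19.57
-6 19.52 19.45
-4 19.5 19.5
-2 19.65 19.53
0 19.8 19.53
2 20.16 19.82
4 20.54 20.2
6 20.93 20.56
8 21.29 20.9
10 21.68 21.32
```

Call:
drive_tool([
  [[0,0.001,0.05],0.087],
  [[0,0.001,0.09],0.087],
  [[0,0.001,0.121],0.087],
  [[0,0.001,0.121],0.087],
  [[0,0.001,0.121],0.087],
])

```text
time_s: 4.5
ee_pos: [496.4, 263.6, 166.5]
tcp_rot: [0.999, -0.044, 0.002, -0.001]
contact_force: [0.8, 0.8, 0.5]
opening: 0.636
grasp_force: 0.0
```

Call:
drive_tool([
  [[0,0,0],0],
  [[0,0,0],0],
  [[0,0,0],0],
  [[0,0,0],0],
], fingers=0.0, squeeze=30)

```text
time_s: 5.0
ee_pos: [495.0, 263.8, 164.2]
tcp_rot: [0.999, -0.044, 0.0, -0.0]
contact_force: [-0.5, 0.3, 0.5]
opening: 0.25
grasp_force: 0.0
```

Call:
drive_tool([
  [[0,0,0],0],
  [[0,0,0],0],
  [[0,0,0],0],
])

```text
time_s: 5.38
ee_pos: [495.0, 263.8, 164.1]
tcp_rot: [0.999, -0.044, -0.0, -0.0]
contact_force: [-0.4, 0.4, -0.5]
opening: 0.208
grasp_force: 30.0
```

Call:
drive_tool([
  [[0,0,-0.002],0],
  [[0,0,-0.006],0],
  [[0,0,-0.006],0],
])

```text
time_s: 5.75
ee_pos: [495.2, 263.8, 170.5]
tcp_rot: [0.999, -0.044, 0.0, -0.0]
contact_force: [0.2, 0.1, -1.8]
opening: 0.206
grasp_force: 30.0
```

Call:
drive_tool([
  [[-0.02,0.0025,0],0],
  [[-0.04,0.005,0],0],
  [[-0.06,0.0075,0],0],
  [[-0.062,0.0075,-0.02],0],
  [[-0.062,0.0075,-0.07],0],
])

```text
time_s: 6.38
ee_pos: [430.4, 261.0, 238.1]
tcp_rot: [0.999, -0.043, -0.003, 0.001]
contact_force: [0.7, -0.3, -0.1]
opening: 0.21
grasp_force: 30.0
```

Call:
drive_tool([
  [[0,0,-0.06],0],
  [[0.02,0.05,-0.08],-0.1],
  [[0.04,0.1,-0.085],-0.2],
  [[0.06,0.15,-0.085],-0.309],
  [[0.07,0.2,-0.085],-0.309],
])

```text
time_s: 7.0
ee_pos: [485.2, 54.5, 325.1]
tcp_rot: [0.994, 0.111, 0.0, 0.0]
contact_force: [0.3, 0.5, -1.5]
opening: 0.209
grasp_force: 30.0
```

Call:
drive_tool([
  [[0.007,0.045,0],0],
  [[0.0145,0.09,0],0],
  [[0.0145,0.0945,0],0],
  [[0.0145,0.0945,0],0],
  [[0.0145,0.0945,0],0],
])

```text
time_s: 7.62
ee_pos: [519.6, -31.6, 325.2]
tcp_rot: [0.994, 0.111, 0.0, -0.0]
contact_force: [-0.3, -0.4, -2.0]
opening: 0.212
grasp_force: 30.0
```

```bash
cat > t.py <<'E'
from h import *
im=cam('wrist');P=cloud(im);s=env.get_state();print(s['ee_pos'],s['contact_force'])
np.savez('w4.npz',P=P,f=im['frame'])
x,y,z=P[...,0],P[...,1],P[...,2]
m=(abs(z-145)<4)&(abs(x-549)<90)&(abs(y+31)<80)
q=P[m][:,:2].astype(np.float32);r=cv2.minAreaRect(q);print('rim',len(q),r,np.median(z[m]))
c=np.array(r[0]);a=np.radians(12.8);ex=np.array([np.cos(a),np.sin(a)]);ey=np.array([-ex[1],ex[0]])
X=(P[...,:2]-c)@ex;Y=(P[...,:2]-c)@ey
print('tcp in tank',(s['ee_pos'][:2]-c)@ex,(s['ee_pos'][:2]-c)@ey)
for z0 in range(60,100,3):
    m=(abs(X)<46)&(abs(Y)<30)&(z>=z0)&(z<z0+3)
    if m.sum()>5: print(z0,m.sum(),np.percentile(X[m],[5,25,50,75,95]).round(),np.percentile(Y[m],[5,50,95]).round())
for lo in (-28,-20,-9,9,20):
  m=(abs(X-25)<6)&(Y>lo)&(Y<lo+8)&(z>62)&(z<80)
  print('bar',lo,m.sum(),np.percentile(z[m],[50,90,97]).round(1),X[m].mean().round(1)) if m.sum() else 0
f=im['frame'];cv2.imwrite('pics/w4.png',f)
E
python3 t.py
```

```text
[519.61759364 -31.58627979 325.25539044] [ 0.49566832  0.14361982 -0.57860052]
rim 948 ((547.1857299804688, -29.473045349121094), (105.30045318603516, 80.15349578857422), 12.765439987182617) 145.48034079843455
tcp in tank -27.35123426450247 4.046959990135927
66 7 [20. 22. 22. 26. 31.] [-18. -13.  24.]
69 79 [22. 22. 25. 28. 28.] [-24.   1.  25.]
72 72 [24. 24. 25. 26. 28.] [-22.   1.  24.]
87 10 [11. 13. 21. 34. 42.] [-16. -12.  16.]
90 211 [12. 19. 27. 37. 44.] [-17.  12.  16.]
93 14 [15. 23. 29. 37. 45.] [-15.  -0.  16.]
bar -28 21 [71.6 74.  74.4] 25.3
bar -20 14 [70.8 72.9 73. ] 25.0
bar -9 29 [72.  73.4 73.6] 25.1
bar 9 10 [72.3 72.7 72.7] 25.1
bar 20 25 [71.7 73.3 74. ] 25.2
```

View pics/w4.png

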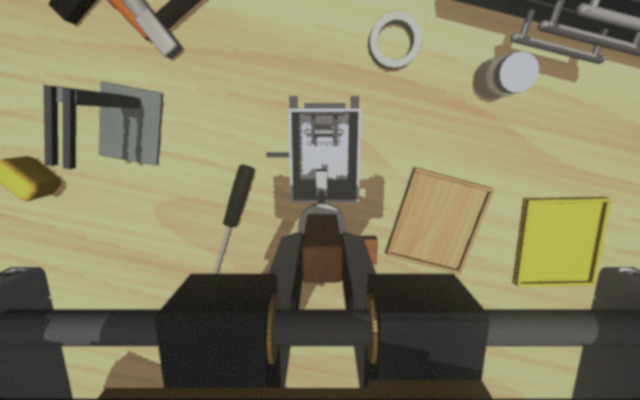

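The picture shows the tank at (325,155) below the held rod, with the hook in line with it at (321,180). The bar is in front of the plate at (323,128).

Call:
drive_tool([
  [[0.022,0.004,0.01],0],
  [[0.022,0.004,0.02],0],
  [[0.022,0.004,0.04],0],
  [[0.022,0.004,0.065],0],
  [[0.022,0.004,0.09],0],
])

```text
time_s: 8.3
ee_pos: [541.2, -31.4, 233.3]
tcp_rot: [0.994, 0.111, -0.0, -0.0]
contact_force: [0.0, 0.4, -1.6]
opening: 0.211
grasp_force: 30.0
```

Call:
drive_tool([
  [[0,0,0.02],0],
  [[0,0,0.04],0],
  [[0,0,0.057],0],
  [[0,0,0.067],0],
  [[0,0,0.072],0],
])

```text
time_s: 8.93
ee_pos: [542.2, -31.8, 162.6]
tcp_rot: [0.994, 0.111, -0.0, -0.0]
contact_force: [-0.2, -0.2, -1.2]
opening: 0.207
grasp_force: 30.0
```

```bash
cat > s.py <<'E'
from h import *
s=env.get_state();c=np.array([547.2,-29.5]);a=np.radians(12.75);ex=np.array([np.cos(a),np.sin(a)]);ey=np.array([-ex[1],ex[0]])
p=s['ee_pos'];d=np.array(p[:2])-c;f=np.array(s['contact_force'])
print('X %.1f Y %.1f tcpz %.1f hookz %.1f'%(d@ex,d@ey,p[2],p[2]-118.1),'F',f.round(2),'t',s['time_s'],'yaw',R.from_quat(s['tcp_rot']).as_euler('xyz',degrees=True).round(2),np.round(s['torque'],3))
E
python3 s.py
```

```text
X -5.4 Y -1.1 tcpz 162.6 hookz 44.5 F [-0.15 -0.2  -1.24] t 8.925 yaw [-1.800e+02  1.000e-02  1.271e+01] [-0.03   0.04   0.054]
```

Call:
drive_tool([
  [[0.006,-0.001,0],0],
  [[0.012,-0.001,0],0],
  [[0.019,-0.001,0],0],
  [[0.019,-0.001,0],0],
])

```text
time_s: 9.43
ee_pos: [561.2, -26.5, 163.4]
tcp_rot: [0.994, 0.111, 0.0, 0.0]
contact_force: [-0.1, -0.4, -1.2]
opening: 0.209
grasp_force: 30.0
```

Call:
drive_tool([
  [[0,0,-0.006],0],
  [[0,0,-0.012],0],
  [[0,0,-0.016],0],
  [[0,0,-0.018],0],
  [[0,0,-0.019],0],
])

```text
time_s: 10.05
ee_pos: [560.5, -26.6, 182.2]
tcp_rot: [0.994, 0.111, 0.0, 0.0]
contact_force: [-0.5, 0.6, -0.5]
opening: 0.211
grasp_force: 30.0
```

```bash
python3 s.py
```

```text
X 13.6 Y -0.1 tcpz 182.2 hookz 64.1 F [-0.49  0.6  -0.46] t 10.05 yaw [ 1.80e+02 -1.00e-02  1.27e+01] [ 0.083 -0.045  0.01 ]
```

Call:
drive_tool([
  [[0,0,-0.002],0],
  [[0,0,-0.004],0],
  [[0,0,-0.006],0],
  [[0,0,-0.0075],0],
  [[0,0,-0.0075],0],
])

```text
time_s: 10.68
ee_pos: [560.5, -26.6, 189.6]
tcp_rot: [0.994, 0.111, 0.0, 0.0]
contact_force: [1.6, 0.6, -2.9]
opening: 0.214
grasp_force: 30.0
```

Call:
drive_tool([
  [[0,0,-0.0005],0],
  [[0,0,-0.001],0],
  [[0,0,-0.0015],0],
  [[0,0,-0.002],0],
  [[0,0,-0.002],0],
])

```text
time_s: 11.3
ee_pos: [560.5, -26.6, 191.6]
tcp_rot: [0.994, 0.111, 0.0, 0.0]
contact_force: [-0.1, 0.0, -2.4]
opening: 0.212
grasp_force: 30.0
```

```bash
python3 s.py
```

```text
X 13.7 Y -0.1 tcpz 191.6 hookz 73.5 F [-0.12  0.02 -2.41] t 11.3 yaw [ 1.800e+02 -1.000e-02  1.271e+01] [0.062 0.047 0.042]
```

Call:
drive_tool([
  [[0,0,-0.0005],0],
  [[0,0,-0.001],0],
  [[0,0,-0.0015],0],
  [[0,0,-0.002],0],
  [[0,0,-0.002],0],
])

```text
time_s: 11.92
ee_pos: [560.5, -26.6, 193.6]
tcp_rot: [0.994, 0.111, 0.0, 0.0]
contact_force: [0.2, 0.6, -3.0]
opening: 0.209
grasp_force: 30.0
```

Call:
drive_tool([
  [[0,0,-0.0005],0],
  [[0,0,-0.001],0],
  [[0,0,-0.0015],0],
  [[0,0,-0.0015],0],
])

```text
time_s: 12.42
ee_pos: [560.5, -26.6, 195.1]
tcp_rot: [0.994, 0.111, 0.0, 0.0]
contact_force: [-0.5, -0.0, -3.0]
opening: 0.21
grasp_force: 30.0
```

Call:
drive_tool([
  [[0,0,-0.0005],0],
  [[0,0,-0.001],0],
  [[0,0,-0.0015],0],
  [[0,0,-0.0015],0],
])

```text
time_s: 12.92
ee_pos: [560.5, -26.6, 196.7]
tcp_rot: [0.994, 0.111, 0.0, 0.0]
contact_force: [-0.8, 0.4, -2.6]
opening: 0.214
grasp_force: 30.0
```

Call:
drive_tool([
  [[0,0,-0.0005],0],
  [[0,0,-0.001],0],
  [[0,0,-0.0015],0],
  [[0,0,-0.0015],0],
])

```text
time_s: 13.42
ee_pos: [560.5, -26.6, 198.1]
tcp_rot: [0.994, 0.111, 0.0, 0.0]
contact_force: [-0.6, 0.8, -3.0]
opening: 0.211
grasp_force: 30.0
```

Call:
drive_tool([
  [[0,0,-0.0005],0],
  [[0,0,-0.001],0],
  [[0,0,-0.0015],0],
  [[0,0,-0.0015],0],
])

```text
time_s: 13.92
ee_pos: [560.1, -26.6, 198.7]
tcp_rot: [0.994, 0.111, -0.0, -0.0]
contact_force: [1.0, -0.8, -9.3]
opening: 0.21
grasp_force: 30.0
```

Call:
drive_tool([
  [[0,0,0.0007],0],
  [[0,0,0.0007],0],
  [[-0.002,0,0.0007],0],
  [[-0.004,0,0.0007],0],
  [[-0.006,0,0.0007],0],
])

```text
time_s: 14.55
ee_pos: [554.6, -27.6, 198.6]
tcp_rot: [0.994, 0.111, 0.0, -0.0]
contact_force: [2.9, 0.3, -10.4]
opening: 0.209
grasp_force: 30.0
```

```bash
python3 s.py
```

```text
X 7.7 Y 0.2 tcpz 198.6 hookz 80.5 F [  2.85   0.29 -10.37] t 14.55 yaw [-1.7995e+02 -4.0000e-02  1.2710e+01] [ 0.43 -0.98 -0.  ]
```

Call:
drive_tool([
  [[0,0,0.0005],0],
  [[0,0,0.0008],0],
  [[0,0,0.0008],0],
])

```text
time_s: 14.92
ee_pos: [554.7, -27.8, 198.4]
tcp_rot: [0.994, 0.111, 0.0, -0.0]
contact_force: [2.5, 2.7, -7.0]
opening: 0.207
grasp_force: 30.0
```

Call:
drive_tool([
  [[0,0,0.0006],0],
  [[0,0,0.0006],0],
  [[-0.002,0,0.0006],0],
  [[-0.004,0,0.0006],0],
  [[-0.006,0,0.0006],0],
])

```text
time_s: 15.55
ee_pos: [548.6, -29.5, 197.7]
tcp_rot: [0.994, 0.111, -0.0, 0.0]
contact_force: [-0.5, 0.5, -3.4]
opening: 0.209
grasp_force: 30.0
```

```bash
python3 s.py
```

```text
X 1.4 Y -0.3 tcpz 197.7 hookz 79.6 F [-0.52  0.49 -3.42] t 15.55 yaw [1.7998e+02 1.0000e-02 1.2700e+01] [-0.032  0.06   0.009]
```

Call:
drive_tool([
  [[-0.002,0,0],0],
  [[-0.004,0,0],0],
  [[-0.006,0,0],0],
  [[-0.008,0,0],0],
  [[-0.01,0,0],0],
])

```text
time_s: 16.18
ee_pos: [538.9, -31.5, 197.5]
tcp_rot: [0.994, 0.111, -0.0, -0.0]
contact_force: [0.5, -0.5, -3.2]
opening: 0.215
grasp_force: 30.0
```

```bash
python3 s.py
```

```text
X -8.5 Y -0.1 tcpz 197.5 hookz 79.4 F [ 0.5  -0.49 -3.23] t 16.175 yaw [-180.      0.     12.71] [ 0.061  0.049 -0.001]
```

Drag is free; continue to the robot's side (axis X about −35).

Call:
drive_tool([
  [[-0.002,0,0],0],
  [[-0.005,0,0],0],
  [[-0.008,0,0],0],
  [[-0.011,0,0],0],
  [[-0.014,0,0],0],
])

```text
time_s: 16.8
ee_pos: [525.2, -34.6, 197.5]
tcp_rot: [0.994, 0.111, 0.0, 0.0]
contact_force: [-0.5, 0.7, -2.6]
opening: 0.213
grasp_force: 30.0
```

Call:
drive_tool([
  [[-0.003,0,0],0],
  [[-0.006,0,0],0],
  [[-0.009,0,0],0],
  [[-0.012,0,0],0],
  [[-0.0125,0,0],0],
])

```text
time_s: 17.42
ee_pos: [513.0, -37.3, 197.5]
tcp_rot: [0.994, 0.111, -0.0, 0.0]
contact_force: [0.3, 0.5, -2.4]
opening: 0.212
grasp_force: 30.0
```

```bash
python3 s.py; python3 - <<'E'
from h import *
im=cam('wrist');P=cloud(im);c=np.array([547.2,-29.5]);a=np.radians(12.75);ex=np.array([np.cos(a),np.sin(a)]);ey=np.array([-ex[1],ex[0]])
X=(P[...,:2]-c)@ex;Y=(P[...,:2]-c)@ey;z=P[...,2]
for z0 in range(0,100,6):
    m=(abs(X)<46)&(abs(Y)<34)&(z>=z0)&(z<z0+6)
    if m.sum()>5: print(z0,m.sum(),np.percentile(X[m],[5,25,50,75,95]).round(),np.percentile(Y[m],[5,50,95]).round())
f=im['frame'];cv2.imwrite('pics/w5.png',cv2.resize(f[60:260,200:440],None,fx=3,fy=3))
E
```

```text
X -35.1 Y -0.1 tcpz 197.5 hookz 79.4 F [ 0.26  0.53 -2.37] t 17.425 yaw [180.    0.   12.7] [-0.007  0.024 -0.018]
0 2289 [-19.   4.  17.  32.  43.] [-32.  -1.  32.]
24 17 [-2. -2. -2. -2. -2.] [-10.   0.  19.]
30 606 [-37. -32. -13.  -9.  -6.] [-23.   1.  22.]
36 263 [-37. -22. -16. -13. -10.] [-18.   5.  24.]
42 432 [-39. -37. -16.  -4.  -1.] [-26.   2.  26.]
48 28 [-19. -18.  22.  28.  44.] [-23.   0.  24.]
54 59 [-18.  20.  35.  40.  45.] [-22.  12.  22.]
60 15 [-19. -17. -17.  18.  21.] [-23.  12.  23.]
66 33 [-18.  20.  24.  28.  31.] [-23.  13.  24.]
72 11 [-18. -17. -17. -17.  -0.] [-24.  12.  24.]
78 162 [-33. -28. -24. -17.  18.] [-12.  -1.  24.]
84 335 [-22. -21. -19. -18. -17.] [-23.  -1.  23.]
90 501 [-12.  16.  27.  37.  44.] [-16.   0.  17.]
96 9 [-30. -30. -29. -29. -17.] [-3. -1.  1.]
```

View pics/w5.png

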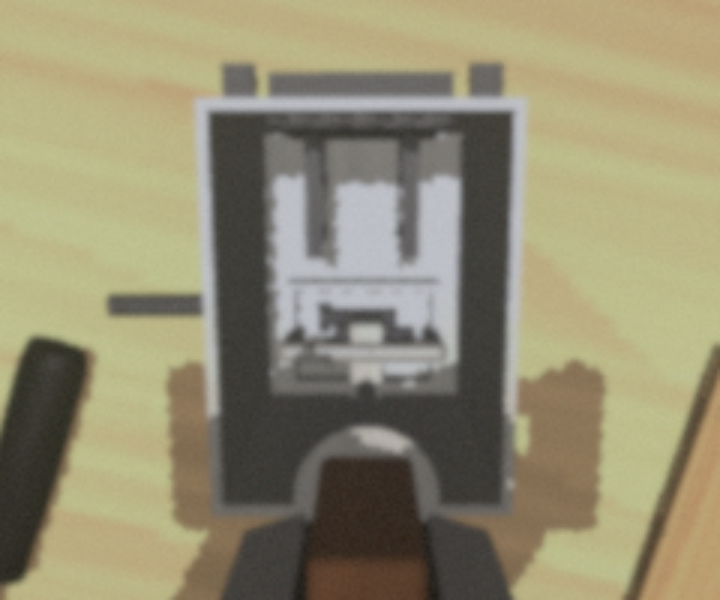

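The basket hangs level on the hook and clear of the prongs: bar at crop pixel (365,352), prongs ending at (320,255) and (410,255). The next move is to lift it.

Call:
drive_tool([
  [[0,0,-0.004],0],
  [[0,0,-0.012],0],
  [[0,0,-0.022],0],
  [[0,0,-0.034],0],
  [[0,0,-0.046],0],
])

```text
time_s: 18.1
ee_pos: [513.4, -37.3, 244.7]
tcp_rot: [0.994, 0.111, 0.0, 0.0]
contact_force: [-0.2, 0.3, -2.9]
opening: 0.209
grasp_force: 30.0
```

Call:
drive_tool([
  [[0,0,-0.012],0],
  [[0,0,-0.025],0],
  [[0,0,-0.04],0],
  [[0,0,-0.055],0],
  [[0,0,-0.07],0],
])

```text
time_s: 18.73
ee_pos: [513.2, -37.3, 314.6]
tcp_rot: [0.994, 0.111, 0.0, 0.0]
contact_force: [-0.6, -1.0, -2.2]
opening: 0.213
grasp_force: 30.0
```

Call:
drive_tool([
  [[0,0,-0.014],0],
  [[0,0,-0.026],0],
  [[0,0,-0.034],0],
  [[0,0,-0.038],0],
  [[0,0,-0.038],0],
])

```text
time_s: 19.35
ee_pos: [513.2, -37.3, 351.4]
tcp_rot: [0.994, 0.111, -0.0, -0.0]
contact_force: [0.6, 0.3, -3.2]
opening: 0.209
grasp_force: 30.0
```

```bash
python3 s.py; python3 - <<'E'
from h import *
for n in ['w4','top1','w1']:
    d=np.load(n+'.npz');P=d['P'];f=d['f'];hsv=cv2.cvtColor(f,cv2.COLOR_BGR2HSV)
    x,y,z=P[...,0],P[...,1],P[...,2]
    m=(z>2)&(z<21)&(abs(x-473)<100)&(abs(y+229)<90)
    for lo,hi in [(11,21),(4.5,21)]:
        k=((z>lo)&(z<hi)&(abs(x-473)<95)&(abs(y+230)<85)).astype(np.uint8)
        N,L,S,C=cv2.connectedComponentsWithStats(cv2.morphologyEx(k,cv2.MORPH_OPEN,np.ones((2,2),np.uint8)))
        if N>1:
            i=1+S[1:,4].argmax();q=P[L==i][:,:2].astype(np.float32);print(n,lo,len(q),cv2.minAreaRect(q))
E
```

```text
X -34.9 Y -0.1 tcpz 351.4 hookz 233.3 F [ 0.56  0.26 -3.17] t 19.35 yaw [-1.800e+02  1.000e-02  1.271e+01] [-0.015  0.044  0.024]
w4 11 1430 ((467.3384094238281, -240.275146484375), (140.26763916015625, 156.7525177001953), 87.23185729980469)
w4 4.5 7473 ((nan, nan), (nan, 0.0), nan)
top1 11 114 ((526.4822998046875, -245.2598876953125), (120.39102172851562, 37.71725845336914), 88.0402603149414)
top1 4.5 1376 ((470.927978515625, -235.97174072265625), (134.69070434570312, 150.2107391357422), 87.6806411743164)
w1 11 1268 ((467.74371337890625, -238.75897216796875), (136.285888671875, 153.77159118652344), 87.79402160644531)
w1 4.5 7029 ((nan, nan), (0.0, 0.0), 0.0)
```

Call:
drive_tool([
  [[-0.0024,0.0044,0],0],
  [[-0.0072,0.0131,0],0],
  [[-0.0155,0.028,0],0],
  [[-0.0251,0.0456,0],0],
  [[-0.0357,0.0648,0],0],
])

```text
time_s: 19.98
ee_pos: [492.0, -109.8, 351.4]
tcp_rot: [0.994, 0.11, -0.0, 0.0]
contact_force: [0.1, 0.0, -3.5]
opening: 0.209
grasp_force: 30.0
```

Call:
drive_tool([
  [[-0.0106,0.0193,0],0],
  [[-0.0213,0.0385,0],0],
  [[-0.0319,0.0578,0],0],
  [[-0.0415,0.0753,0],0],
  [[-0.0502,0.0911,0],0],
])

```text
time_s: 20.6
ee_pos: [462.9, -209.8, 351.4]
tcp_rot: [0.994, 0.11, -0.0, 0.0]
contact_force: [0.1, 0.6, -2.2]
opening: 0.212
grasp_force: 30.0
```

Call:
drive_tool([
  [[-0.0068,0.0123,0],0],
  [[-0.0116,0.021,0.005],0],
  [[-0.014,0.0254,0.012],0],
  [[-0.015,0.0272,0.022],0],
  [[-0.015,0.0272,0.034],0],
])

```text
time_s: 21.22
ee_pos: [455.1, -237.8, 316.5]
tcp_rot: [0.994, 0.111, -0.0, -0.0]
contact_force: [0.5, -0.5, -3.9]
opening: 0.207
grasp_force: 30.0
```

Call:
drive_tool([
  [[0,0,0.014],0],
  [[0,0,0.028],0],
  [[0,0,0.042],0],
  [[0,0,0.056],0],
  [[0,0,0.07],0],
])

```text
time_s: 21.85
ee_pos: [455.0, -238.1, 246.5]
tcp_rot: [0.994, 0.111, -0.0, -0.0]
contact_force: [0.4, -1.0, -3.1]
opening: 0.212
grasp_force: 30.0
```

Call:
drive_tool([
  [[0,0,0.012],0],
  [[0,0,0.022],0],
  [[0,0,0.03],0],
  [[0,0,0.036],0],
  [[0,0,0.04],0],
])

```text
time_s: 22.48
ee_pos: [455.1, -238.1, 207.3]
tcp_rot: [0.994, 0.111, 0.0, 0.0]
contact_force: [-0.3, 1.0, -2.7]
opening: 0.209
grasp_force: 30.0
```

```bash
python3 s.py; python3 - <<'E'
from h import *
im=cam('wrist');P=cloud(im);s=env.get_state();p=np.array(s['ee_pos'])
a=np.radians(12.75);ex=np.array([np.cos(a),np.sin(a)]);ey=np.array([-ex[1],ex[0]])
X=(P[...,:2]-p[:2])@ex;Y=(P[...,:2]-p[:2])@ey;z=P[...,2]
for z0 in range(0,110,5):
    m=(abs(X-15)<60)&(abs(Y)<50)&(z>=z0)&(z<z0+5)
    if m.sum()>5: print(z0,m.sum(),np.percentile(X[m],[5,25,50,75,95]).round(),np.percentile(Y[m],[5,50,95]).round())
f=im['frame'];cv2.imwrite('pics/w6.png',f)
E
```

```text
X -135.9 Y -183.2 tcpz 207.3 hookz 89.2 F [-0.27  1.01 -2.75] t 22.475 yaw [180.    -0.    12.71] [0.009 0.048 0.023]
0 117 [-34.  -4.  37.  58.  72.] [-48.  -9.  45.]
5 5661 [-35. -15.  35.  55.  71.] [-46.   0.  46.]
10 42 [-44. -43. -41.  35.  67.] [-49.  43.  50.]
15 78 [-44. -43. -34.  69.  74.] [-49.  47.  49.]
40 573 [-0. 11. 23. 27. 35.] [-23.   0.  22.]
45 188 [-0. 15. 22. 24. 26.] [-18.   2.  23.]
50 544 [-3.  3. 20. 33. 35.] [-26.   4.  26.]
55 32 [-1. 18. 23. 32. 34.] [-26.  -9.  25.]
60 8 [15. 17. 18. 18. 18.] [-25.  -0.  23.]
65 8 [17. 18. 18. 19. 19.] [-24.   0.  24.]
70 12 [16. 17. 18. 18. 19.] [-26. -21.  25.]
75 9 [17. 18. 18. 19. 19.] [-24.  21.  25.]
80 12 [17. 18. 18. 18. 19.] [-26.   0.  26.]
85 61 [ 3.  6.  9. 11. 19.] [-6. -1.  3.]
90 190 [ 5. 13. 16. 18. 23.] [-23.   0.  23.]
95 231 [13. 15. 16. 17. 18.] [-23.  -3.  24.]
100 57 [ 6. 23. 24. 25. 26.] [-6. -1.  4.]
105 13 [ 5.  5.  6. 23. 25.] [-4. -1.  2.]
```

View pics/w6.png

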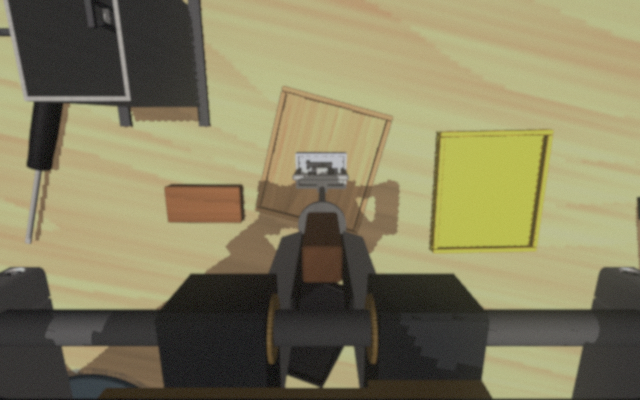

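The basket hangs level over the wooden tray, at pixel (321,170) inside the tray outline (260–390, 88–228). I am lowering it gently.

Call:
drive_tool([
  [[0,0,0.006],0],
  [[0,0,0.012],0],
  [[0,0,0.018],0],
  [[0,0,0.022],0],
  [[0,0,0.025],0],
])

```text
time_s: 23.15
ee_pos: [455.0, -238.1, 182.1]
tcp_rot: [0.994, 0.111, -0.0, -0.0]
contact_force: [0.4, -0.4, -3.0]
opening: 0.211
grasp_force: 30.0
```

Call:
drive_tool([
  [[0,0,0.001],0],
  [[0,0,0.002],0],
  [[0,0,0.003],0],
  [[0,0,0.004],0],
  [[0,0,0.005],0],
])

```text
time_s: 23.78
ee_pos: [455.1, -238.1, 177.5]
tcp_rot: [0.994, 0.111, 0.0, 0.0]
contact_force: [0.6, -0.7, -3.5]
opening: 0.211
grasp_force: 30.0
```

Call:
drive_tool([
  [[0,0,0.001],0],
  [[0,0,0.002],0],
  [[0,0,0.003],0],
  [[0,0,0.004],0],
  [[0,0,0.005],0],
])

```text
time_s: 24.4
ee_pos: [455.3, -238.3, 172.8]
tcp_rot: [0.994, 0.111, 0.0, 0.0]
contact_force: [0.7, 0.3, -1.0]
opening: 0.21
grasp_force: 30.0
```

Call:
drive_tool([
  [[0,0,0.001],0],
  [[0,0,0.002],0],
  [[0,0,0.003],0],
  [[0,0,0.004],0],
  [[0,0,0.005],0],
])

```text
time_s: 25.02
ee_pos: [455.0, -238.1, 167.4]
tcp_rot: [0.994, 0.111, 0.0, -0.0]
contact_force: [0.2, -0.1, -1.1]
opening: 0.208
grasp_force: 30.0
```

```bash
python3 s.py
```

```text
X -135.9 Y -183.1 tcpz 167.4 hookz 49.3 F [ 0.24 -0.09 -1.14] t 25.025 yaw [-180.     -0.     12.71] [0.051 0.03  0.02 ]
```

Call:
drive_tool([
  [[0.004,0,0],0],
  [[0.004,0,0.002],0],
  [[0.004,0,0.006],0],
  [[0.004,0,0.01],0],
  [[0.004,0,0.0135],0],
])

```text
time_s: 25.65
ee_pos: [458.8, -237.1, 153.5]
tcp_rot: [0.994, 0.111, -0.0, -0.0]
contact_force: [0.6, 0.3, -1.3]
opening: 0.208
grasp_force: 30.0
```

Call:
drive_tool([
  [[0,0,0],0],
  [[-0.006,0,0],0],
  [[-0.012,0,0],0],
  [[-0.018,0,0],0],
  [[-0.024,0,0],0],
])

```text
time_s: 26.28
ee_pos: [435.1, -242.6, 154.0]
tcp_rot: [0.994, 0.111, 0.0, 0.0]
contact_force: [-0.7, -1.2, -0.8]
opening: 0.21
grasp_force: 30.0
```

```bash
python3 s.py; python3 - <<'E'
from h import *
im=cam('wrist');P=cloud(im);s=env.get_state();p=np.array(s['ee_pos'])
a=np.radians(12.75);ex=np.array([np.cos(a),np.sin(a)]);ey=np.array([-ex[1],ex[0]])
X=(P[...,:2]-p[:2])@ex;Y=(P[...,:2]-p[:2])@ey;z=P[...,2]
for z0 in range(5,70,5):
    m=(abs(X-35)<28)&(abs(Y)<33)&(z>=z0)&(z<z0+5)
    if m.sum()>5: print(z0,m.sum(),np.percentile(X[m],[5,25,50,75,95]).round(),np.percentile(Y[m],[5,50,95]).round())
E
```

```text
X -156.4 Y -183.1 tcpz 154.0 hookz 35.9 F [-0.74 -1.23 -0.78] t 26.275 yaw [179.99  -0.    12.7 ] [0.034 0.032 0.045]
5 1792 [ 9. 19. 41. 56. 62.] [-31.   0.  31.]
10 279 [21. 26. 42. 46. 51.] [-23.  -2.  23.]
15 441 [19. 36. 41. 46. 56.] [-24.   1.  25.]
20 354 [18. 20. 43. 54. 55.] [-26.   3.  26.]
30 8 [20. 39. 39. 39. 40.] [-24.  22.  25.]
35 145 [ 8. 11. 15. 18. 27.] [-6. -2.  3.]
40 15 [27. 27. 38. 39. 40.] [-24.   0.  24.]
45 15 [24. 26. 27. 33. 39.] [-22.  -2.  23.]
50 55 [23. 24. 25. 27. 39.] [-11.  -1.  23.]
55 13 [34. 38. 39. 39. 39.] [-26.   9.  24.]
60 404 [34. 35. 37. 39. 39.] [-24.   0.  23.]
```

Call:
drive_tool([
  [[-0.004,0,-0.002],0],
  [[-0.004,0,-0.015],0],
  [[-0.004,0,-0.05],0],
  [[-0.004,0,-0.1],0],
  [[-0.004,0,-0.15],0],
])

```text
time_s: 26.95
ee_pos: [431.7, -243.2, 306.5]
tcp_rot: [0.994, 0.111, 0.0, 0.0]
contact_force: [-0.0, -0.5, -1.1]
opening: 0.211
grasp_force: 30.0
```

Call:
drive_tool([
  [[0.006,-0.026,0],0],
  [[0.018,-0.076,0],0],
  [[0.031,-0.132,0],0],
  [[0.044,-0.189,0],0],
  [[0.057,-0.246,0],0],
])

```text
time_s: 27.58
ee_pos: [433.1, 10.9, 305.3]
tcp_rot: [0.994, 0.111, 0.001, 0.0]
contact_force: [0.6, 0.8, -1.7]
opening: 0.21
grasp_force: 30.0
```

Call:
drive_tool([
  [[0.013,-0.057,0],0.06],
  [[0.026,-0.113,0],0.13],
  [[0.039,-0.17,0],0.2],
  [[0.051,-0.221,0],0.27],
  [[0.0565,-0.246,0],0.31],
])

```text
time_s: 28.2
ee_pos: [433.7, 264.1, 305.0]
tcp_rot: [0.999, -0.043, 0.0, -0.0]
contact_force: [0.1, -0.1, -1.8]
opening: 0.209
grasp_force: 30.0
```

Call:
drive_tool([
  [[0,0,0.02],0],
  [[0,0,0.05],0],
  [[0,0,0.08],0],
  [[0,0,0.1],0],
  [[0,0,0.11],0],
])

```text
time_s: 28.82
ee_pos: [433.3, 260.2, 192.1]
tcp_rot: [0.999, -0.045, -0.001, 0.001]
contact_force: [-0.2, -0.0, -0.6]
opening: 0.213
grasp_force: 30.0
```

```bash
python3 - <<'E'
from h import *
im=cam('wrist');P=cloud(im);s=env.get_state();p=np.array(s['ee_pos']);print(p,R.from_quat(s['tcp_rot']).as_euler('xyz',degrees=True),s['contact_force'])
x,y,z=P[...,0],P[...,1],P[...,2]
m=(z>144)&(z<154)&(x>462)&(x<580)&(abs(y-263)<25)
q=P[m][:,:2].astype(np.float32);print('fork',len(q),cv2.minAreaRect(q))
m=(z>5)&(z<12)&(x>400)&(abs(x-515)<80)&(abs(y-263)<60)
q=P[m][:,:2].astype(np.float32);print('base',len(q),cv2.minAreaRect(q))
cv2.imwrite('pics/w7.png',im['frame'])
E
```

```text
[433.0294444  260.29470548 191.49541093] [179.90880211   0.18476894  -5.10225916] [-0.33130681 -0.17610958 -2.08563768]
fork 3069 ((513.9044189453125, 263.783447265625), (87.02761840820312, 28.04859161376953), 2.253702163696289)
base 5395 ((515.1273193359375, 263.8699951171875), (109.82511901855469, 90.11333465576172), 2.2596168518066406)
```

View pics/w7.png

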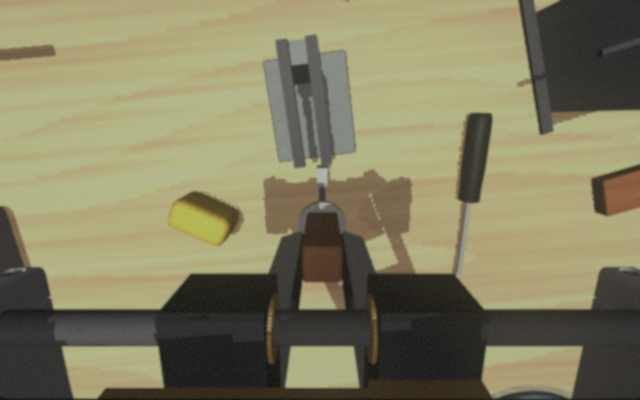

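The stand's fork opening at pixel (310,160) is straight ahead of the hook at (322,178), and nothing is in the way.

Call:
drive_tool([
  [[0,-0.001,0.01],0],
  [[0,-0.001,0.018],0],
  [[0,-0.001,0.021],0],
  [[0,-0.001,0.021],0],
  [[0,-0.001,0.021],0],
])

```text
time_s: 29.5
ee_pos: [434.5, 262.7, 173.4]
tcp_rot: [0.999, -0.044, 0.0, -0.0]
contact_force: [0.8, 0.1, -1.6]
opening: 0.211
grasp_force: 30.0
```

```bash
python3 - <<'E'
from h import *
s=env.get_state();p=np.array(s['ee_pos']);print(p)
T=R.from_quat(s['tcp_rot']).as_matrix();print((T.T@(np.array([495.0,263.8,170])-p)).round(1),(R.from_quat(s['tcp_rot']).as_euler('xyz',degrees=True)).round(2))
E
```

```text
[434.46923379 262.66725579 173.38484085]
[60.2 -6.5  3.4] [-1.7998e+02 -4.0000e-02 -5.0500e+00]
```

Call:
drive_tool([
  [[0.0125,-0.0004,0.003],0],
  [[0.0125,-0.0004,0.003],0],
  [[0.024,-0.0018,0.003],0],
  [[0.0355,-0.0033,0.003],0],
  [[0.0355,-0.0033,0.003],0],
])

```text
time_s: 30.12
ee_pos: [470.8, 262.6, 170.0]
tcp_rot: [0.999, -0.044, 0.0, -0.0]
contact_force: [-1.3, -0.0, -1.9]
opening: 0.209
grasp_force: 30.0
```

Call:
drive_tool([
  [[0.008,-0.001,0],0],
  [[0.016,-0.002,0],0],
  [[0.0247,-0.0032,0],0],
  [[0.0247,-0.0032,0],0],
])

```text
time_s: 30.62
ee_pos: [495.3, 263.7, 170.0]
tcp_rot: [0.999, -0.044, 0.0, -0.0]
contact_force: [-0.7, -0.1, -2.4]
opening: 0.208
grasp_force: 30.0
```

```bash
python3 - <<'E'
from h import *
s=env.get_state();p=np.array(s['ee_pos']);print(p,np.round(s['contact_force'],1),np.round(s['torque'],2))
T=R.from_quat(s['tcp_rot']).as_matrix();print((T.T@(np.array([495.0,263.8,164.1])-p)).round(1),(R.from_quat(s['tcp_rot']).as_euler('xyz',degrees=True)).round(2))
E
```

```text
[495.32971063 263.69683724 169.96117795] [-0.7 -0.1 -2.4] [ 0.07  0.05 -0.06]
[-0.3 -0.1  5.9] [-180.     -0.     -5.07]
```

Call:
drive_tool([
  [[0,0,0.0025],0],
  [[0,0,0.0045],0],
  [[0,0,0.0055],0],
  [[0,0,0.006],0],
  [[0,0,0.006],0],
])

```text
time_s: 31.25
ee_pos: [494.6, 263.7, 164.3]
tcp_rot: [0.999, -0.044, -0.0, 0.0]
contact_force: [-1.4, -0.8, 2.0]
opening: 0.213
grasp_force: 30.0
```

Call:
drive_tool([
  [[0,0,-0.0003],0],
  [[0,0,-0.0003],0],
  [[0,0,-0.0003],0],
  [[0,0,-0.0003],0],
  [[0,0,-0.0003],0],
], fingers=0.06)

```text
time_s: 31.88
ee_pos: [494.7, 263.7, 164.2]
tcp_rot: [0.999, -0.044, -0.0, -0.0]
contact_force: [0.1, 0.1, 0.6]
opening: 0.635
grasp_force: 0.0
```

Call:
drive_tool([
  [[0,0,-0.01],0],
  [[0,0,-0.03],0],
  [[0,0,-0.06],0],
  [[0,0,-0.1],0],
  [[0,0,-0.14],0],
])

```text
time_s: 32.5
ee_pos: [494.9, 263.8, 307.4]
tcp_rot: [0.999, -0.044, 0.001, -0.0]
contact_force: [0.3, -0.4, -0.4]
opening: 0.64
grasp_force: 0.0
```

```bash
python3 - <<'E'
from h import *
im=cam('wrist');P=cloud(im);x,y,z=P[...,0],P[...,1],P[...,2]
m=(z>207)&(z<222)&(abs(x-495)<25)&(abs(y-263)<25)
q=P[m][:,:2].astype(np.float32);print('top',len(q),np.median(z[m]),cv2.minAreaRect(q))
im=cam('scene');cv2.imwrite('pics/s9.png',im['frame']);P=cloud(im);x,y,z=P[...,0],P[...,1],P[...,2]
cv2.imwrite('pics/s9.png',cv2.resize(im['frame'][90:330,140:460],None,fx=2.5,fy=2.5))
m=(abs(x-470)<45)&(abs(y+235)<45)&(z>55)&(z<66);print('bar',m.sum(),np.median(P[m],0))
E
```

```text
top 480 214.43559296091888 ((496.7037048339844, 262.3800964355469), (19.16100311279297, 19.137800216674805), 84.85062408447266)
bar 55 [ 472.33067672 -235.89924646   60.9461127 ]
```

View pics/s9.png

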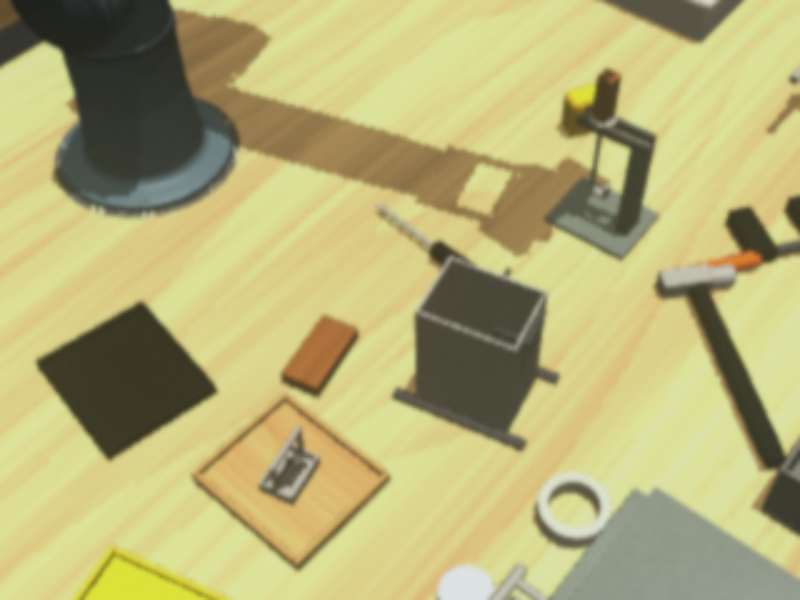

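The basket stands upright in the wooden tray at crop pixel (290,470), and the rod hangs in its stand at (605,130) as before.

```bash
python3 -c "
from plant import env
print(env.job_done())"
```

```text
the job is handed in; nothing more can be done
None
```

The basket is out of the tank and standing upright, flat in the wooden tray, the rod hangs in its stand as before, and the job is handed in after about 33 s of robot time; on meeting the guard, the bar was pressed up with about 7 N before I eased off.

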